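# Turn the parts carousel so the solder spool stands at the pointer

## Task

Bring the solder spool round to the front of the parts carousel: with the fingers, gently push the posts on the carousel's rim so that it turns, until the spool stands squarely in line with the fixed pointer on the foot, then leave it at rest. Do not touch, lift or knock over the things standing on the carousel, and leave the magnifier, the screwdriver and the circuit board on the bench where they are.

Things in the scene. Friction and masses are not known exactly. Their poses are not given: they have to be found in the camera images.
- foot: Fixed round black foot of the carousel, 200 mm across. Origin on the turning axis at the bench surface, z up. A flat white tongue runs out along its -x axis and carries the pointer: an arrow 24 mm high, head 45 mm wide, its tip 138 mm from the axis and looking at it, its tail 210 mm from it. The pointer marks the front; it lies lower than the disc's top face.
- carousel (a joint): Turn of the grey disc, rad, positive anticlockwise from above, free either way (to 15 rad); light friction (0.7 N at a post), stays where left. Disc 260 mm across, top face 30 mm above the bench; hub 28 mm across, 12 mm higher. Four rubber pads, 56 mm across, 1.5 mm thick, 65 mm from the axis, 90 degrees apart, one thing on each. Reads 0 at the start, wherever the disc then stands.
- post0 (a point): Centre of the top of a dark steel post on the carousel's rim, for pushing: 12 mm across, 30 mm tall (top 60 mm above the bench), 120 mm from the axis, turning with the disc. Four alike posts stand midway between the pads, numbered anticlockwise.
- post1 (a point): Centre of the top of a dark steel post on the carousel's rim, for pushing: 12 mm across, 30 mm tall (top 60 mm above the bench), 120 mm from the axis, turning with the disc. Four alike posts stand midway between the pads, numbered anticlockwise.
- post2 (a point): Centre of the top of a dark steel post on the carousel's rim, for pushing: 12 mm across, 30 mm tall (top 60 mm above the bench), 120 mm from the axis, turning with the disc. Four alike posts stand midway between the pads, numbered anticlockwise.
- post3 (a point): Centre of the top of a dark steel post on the carousel's rim, for pushing: 12 mm across, 30 mm tall (top 60 mm above the bench), 120 mm from the axis, turning with the disc. Four alike posts stand midway between the pads, numbered anticlockwise.
- spool: The solder spool: a reel with two white round flanges 48 mm across and bright wire wound between them, 43 mm tall, about 120 g, with a dark axle hole in its top. Stands loose and upright on one of the four pads. Origin at the centre of its underside.
- capacitor: Black round capacitor can, 32 mm across, 49 mm tall with two small terminals on top, loose and upright on another pad. Origin at the centre of its underside.
- transformer: Small transformer, 40 x 34 x 34 mm, dark steel core round a copper winding, loose on another pad. Origin at the centre of its underside.
- heatsink: Finned aluminium heatsink block, 38 x 32 x 34 mm, loose on another pad. Origin at the centre of its underside.
- magnifier: Hand magnifier lying loose on the bench, black, lens 80 mm across, handle along its -x axis to 123 mm from the lens centre, 12 mm high. Origin under the lens centre.
- screwdriver: Screwdriver lying loose on the bench along its own x axis, about 170 mm long and under 35 mm high. Origin at its underside.
- board: Brown circuit board lying loose on the bench, 90 x 60 mm, 15 mm high with its parts. Origin at the centre of its underside.
Mind the look-alikes: they are no part of the job. Leave any green or turquoise look-alike of the transformer alone.

How it is judged:
At the end, for the whole second after the job is handed in: Spool upright on its pad, its centre within 10 mm of the line from the axis through the pointer, on the pointer's side; carousel at rest; the other three things upright (under 0.15 rad), 50 to 80 mm from the axis; magnifier, screwdriver and board within 20 mm of where they were (y of spool in the frame of foot between -0.01 and 0.01 m and x of spool in the frame of foot below -0.05 m and velocity of joint carousel between -0.05 and 0.05 rad/s and angle between each of spool, capacitor, transformer, heatsink's own z axis and vertical below 0.15 rad and horizontal distance between spool and foot between 0.05 and 0.08 m and height (world z) of each of spool, capacitor, transformer, heatsink below 0.036 m and horizontal distance between capacitor and foot between 0.05 and 0.08 m and horizontal distance between transformer and foot between 0.05 and 0.08 m and horizontal distance between heatsink and foot between 0.05 and 0.08 m and distance of each of magnifier, screwdriver, board from where it was at the start of the episode below 0.02 m); the robot touches nothing.
It fails at once if the robot touches a thing standing on the carousel (over 0.5 N) (contact force between any of the fingers, the arm and spool above 0.5 N or contact force between any of the fingers, the arm and capacitor above 0.5 N or contact force between any of the fingers, the arm and transformer above 0.5 N or contact force between any of the fingers, the arm and heatsink above 0.5 N).
It fails at once if a thing standing on the carousel is lifted, or falls over, or leaves the disc (height (world z) of any of spool, capacitor, transformer, heatsink above 0.045 m or height (world z) of any of spool, capacitor, transformer, heatsink below 0.025 m or angle between any of spool, capacitor, transformer, heatsink's own z axis and vertical above 0.4 rad).
It fails at once if the carousel is whirled round (faster than 3 rad/s) (velocity of joint carousel above 3 rad/s or velocity of joint carousel below -3 rad/s).
It fails at once if the magnifier, the screwdriver or the board is moved more than 20 mm (distance of any of magnifier, screwdriver, board from where it was at the start of the episode above 0.02 m).
It also fails if it takes over 58 s, if anything falls off the work surface, if the arm or the gripper's body presses on something with over 40 N, if the wrist force passes 120 N, or if a joint passes its speed limit or range.

## Robot

A 6-joint arm with a two-finger parallel gripper is mounted at the origin on the work surface. World frame = base frame: x ahead of the robot, y to its left, z up, the work surface at z = 0. Lengths are in m, angles in rad, forces in N, time in s.
With the tool pointing down it reaches from about 0.375 to 0.825 m from the base axis. Payload 5.5 kg.
Tool frame: the origin (TCP) lies midway between the tips of the shut fingers; the grasp point (between the pads) lies 19 mm behind it; z points along the fingers, x is the direction in which the jaws open and shut, and the axes are right-handed (so a half turn about z gives the same grasp; the last joint's range is limited). The gripper opens to 85 mm and grips with 20 to 120 N. Pads are 22 mm wide; open, the fingers measure 114 mm over their backs; the gripper's body (76 mm by 85 mm) begins 54 mm behind the grasp point. The pads swing forward as they close: fully open they stand 13 mm farther back than shut.
Start: joints at [1.31, 0.314, -0.047, 1.21, 0, 1.571], TCP at [0.155, 0.58, 0.231] pointing down, gripper open.
Joint ranges: [-2.67, 2.67], [-0.69, 1.73], [-1.03, 1.25], [-2.08, 2.16], [-1.42, 1.45], [-3.14, 3.14]. Speed limits (rad/s): [2.39, 2.39, 3.01, 3.14, 3.14, 3.14].

## Interface

Orientations are given as [roll, pitch, yaw] about the fixed x, y, z axes, in that order (R = Rz(yaw) Ry(pitch) Rx(roll)).
In Python, from station import get_obs, camera, camera_info, hand_in gives the robot as it stands.
- The arm moves only by the shell command python3 -m jog 'ROWS' [FORCE]. ROWS is JSON, a list that holds one entry, the list of rows, each a list of 7 numbers: the closure, from -1 (fully open) to 1 (shut), then the shift along the tool's x, y, z in cm, then the turn, a rotation vector about the tool's x, y, z in rad. A call has 1 to 20 rows; each row is the pose to reach, as a shift and turn from the pose commanded when the call began, along the tool's axes at that moment; what a row does not reach only later rows make up. A row lasts 1/8 s, in which the tool goes at most 62.5 mm and 10.7 degrees, less where a joint would pass 70% of its speed; a pose out of reach is approached as far as the arm can. A call with a gripper value outside its range is refused whole. The fingers move at their own pace and stop on an object; FORCE is the grip in N (left out, the last holds). Time passes only in rows, so rows that repeat a pose let the fingers close. It gives the time, the measured TCP pose, the force and the opening at its end, in the units of the state.
- get_obs(): the state, without advancing time (a new reading comes with each control period).
- camera(name): name is "scene" or "top" or "wrist"; returns the picture (420x560x3 uint8, red, green, blue); there is no depth.
- camera_info(name): a dict with "intrinsics" (3x3 intrinsics, pixels), "distortion" ([k1, k2, p1, p2, k3] as OpenCV has them; the pictures are not rectified), "R" (3x3) and "t" (3): a world point X has camera coordinates R X + t. Camera axes: x right, y down, z forward; pixel columns grow to the right and rows downward; lengths in m; the calibration is good to about 2 mm. A picture is of the moment at which its call begins: read the wrist's pose just before it. camera_info takes no time and is no camera call; for the wrist camera it gives the pose at the moment of the call.
- hand_in(): hands the job in, once; it reports no verdict.
The state is a dict: "time": time; "joints": joint angles; "qvel": joint speeds; "joint_efforts": joint torques, N m; "tcp_pos": TCP position; "orientation": TCP orientation; "force": force on the tool from outside, world axes, zero at the start; "wrist_torque": the same for the moment, N m; "width": opening from 0.0 (shut) to 1.0 (fully open).
Only numpy, scipy, OpenCV 4.12 (cv2) and the standard library are available. Lean on these libraries where they do the work, as an engineer would, in place of code of your own. Each camera call takes 0.05 s, during which the arm holds its last target. There are 200 camera calls.

## Working session

There is one attempt and no reset: what is moved stays moved. The work goes in short steps, Python scripts to look and compute and a shell command to move; the robot and the scene stay as the last step left them, time stands still between calls to the robot, and variables do not carry over. Pictures are saved under pics/ and viewed, on a budget of 10 in all, crops included, one or two more only if the job needs it, and the job is handed in when it is done.

```bash
mkdir -p pics; python3 - <<'E'
from station import *
import cv2
for n in("top","scene"):
    cv2.imwrite(f"pics/{n}0.png",camera(n)[:,:,::-1])
    i=camera_info(n);print(n,i)
print(get_obs())
E
```

```text
top {'intrinsics': array([[403.96383176,   0.        , 280.48873512],
       [  0.        , 403.96383176, 207.04485781],
       [  0.        ,   0.        ,   1.        ]]), 'distortion': array([0.03627361, 0.        , 0.        , 0.        , 0.        ]), 'R': array([[ 0.11021855, -0.99390266, -0.00306025],
       [-0.97269778, -0.10723333, -0.20581557],
       [ 0.20423249,  0.02566139, -0.97858601]]), 't': array([0.00508539, 0.62911872, 0.92093198])}
scene {'intrinsics': array([[388.30830526,   0.        , 277.02945323],
       [  0.        , 388.30830526, 208.13558495],
       [  0.        ,   0.        ,   1.        ]]), 'distortion': array([-0.02878136,  0.        ,  0.        ,  0.        ,  0.        ]), 'R': array([[ 5.10300506e-01,  8.59995998e-01, -5.25920639e-04],
       [ 6.03012320e-01, -3.58248585e-01, -7.12765103e-01],
       [-6.13163547e-01,  3.63407256e-01, -7.01402617e-01]]), 't': array([-0.37849143, -0.29646882,  1.27383867])}
{'time': 0.1, 'joints': array([ 1.31001100e+00,  3.14185996e-01, -4.79895217e-02,  1.21017434e+00,
        2.83393516e-06,  1.57084396e+00]), 'qvel': array([-2.58545089e-05, -2.09141141e-03,  3.27942127e-03,  1.27462343e-03,
        7.83505736e-04, -2.48673582e-04]), 'joint_efforts': array([-5.09956953e-04, -5.40766561e+01,  3.40540659e+01,  1.11648932e-02,
        5.70534826e-05,  1.06563931e-05]), 'tcp_pos': array([0.1545696 , 0.579214  , 0.23049779]), 'orientation': array([-3.14158989e+00,  1.55352692e-03,  1.30996336e+00]), 'force': array([-0.70155053,  0.47832845, -0.22539845]), 'wrist_torque': array([-0.02164949,  0.01813715, -0.03161426]), 'width': 1.0022350075969912}
```

View pics/top0.png

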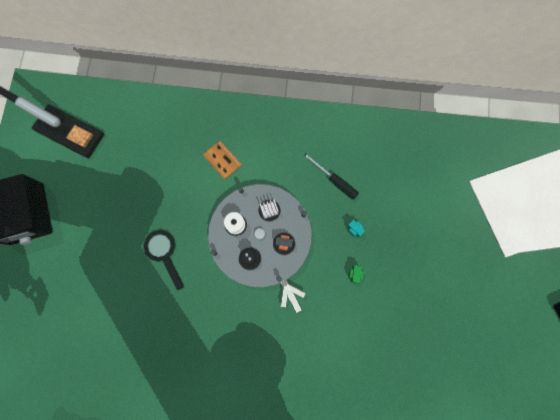

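View pics/scene0.png

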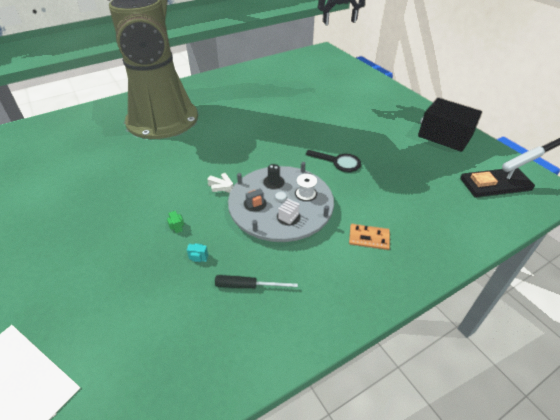

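The spool candidate is the white reel in the top view at (234,222), which fits because it has white flanges and a dark axle hole. The other three are the heatsink (269,208), the transformer (284,243) and the capacitor (250,258). The pointer is at about (290,295). The green and turquoise look-alikes at (357,274) and (356,229) are on the bench. Next I'll confirm the spool in an enlarged crop and measure.

```bash
cat > h.py <<'E'
from station import *
import cv2, numpy as np
def ray(n,uv,z,i=None):
    i=i or camera_info(n)
    p=cv2.undistortPoints(np.array([[uv]],float),i["intrinsics"],i["distortion"])[0,0]
    R,t=i["R"],i["t"]; C=-R.T@t; d=R.T@np.array([p[0],p[1],1])
    return (C+d*(z-C[2])/d[2])[:2]
def pix(n,X):
    i=camera_info(n)
    return cv2.projectPoints(np.array([X],float),cv2.Rodrigues(i["R"])[0],i["t"],i["intrinsics"],i["distortion"])[0][0,0]
def blobs(m,lo=15):
    n,l,s,c=cv2.connectedComponentsWithStats(m.astype(np.uint8)); return [(c[k].round(1),s[k,4]) for k in range(1,n) if s[k,4]>=lo]
E
python3 - <<'E'
from h import *
im=cv2.imread("pics/top0.png")
cv2.imwrite("pics/c1.png",cv2.resize(im[170:320,190:330],None,fx=4,fy=4,interpolation=cv2.INTER_CUBIC)[:600])
r=im[170:320,190:330].astype(int)
w=(r.min(2)>190)
print("white",[(c+[190,170],a) for c,a in blobs(w)])
# disc: non-green, ellipse fit
g=(im[:,:,1].astype(int)-im[:,:,2]<15)&(im.max(2)>60)
m=np.zeros_like(g);m[170:320,190:330]=g[170:320,190:330]
m=cv2.morphologyEx(m.astype(np.uint8),cv2.MORPH_OPEN,np.ones((9,9)))
cs=max(cv2.findContours(m,0,2)[0],key=cv2.contourArea)
P=np.array([ray("top",p[0],.03) for p in cs]);
A=np.c_[P,np.ones(len(P))];s=np.linalg.lstsq(A,(P**2).sum(1),rcond=None)[0];c=s[:2]/2
print("disc",c,np.sqrt(s[2]+c@c))
print("hub",ray("top",(260,233),.042),"pointer",ray("top",(290,295),.024))
E
```

```text
white [(array([273.3, 207.4]), np.int32(18)), (array([266.7, 209.6]), np.int32(69)), (array([234. , 222.5]), np.int32(289)), (array([291.1, 296.5]), np.int32(270))]
disc [0.54328269 0.12452131] 0.08937000382877079
hub [0.55905551 0.11785018] pointer [0.41877646 0.02822002]
```

View pics/c1.png

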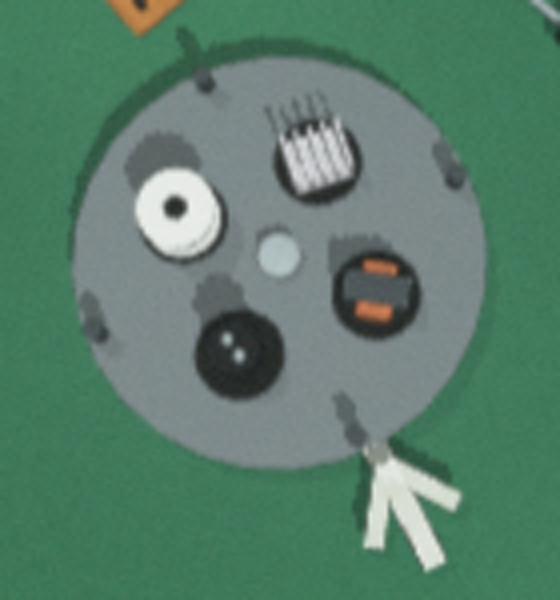

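The crop confirms it: the reel with white flanges and a dark hole is at crop (176,207). The pointer runs from its tip at (378,452) to its tail at (433,568), and the post tops are near (203,78), (452,168), (352,435) and (92,322).

```bash
python3 - <<'E'
from h import *
f=lambda u,v,z:ray("top",(u/4+190-.4,v/4+170-.4),z)
ax=f(279,255,.042)
# disc silhouette: extremes
for a,b in (((73,260),(487,260)),((279,54),(279,469))): print("disc mid",(f(*a,.03)+f(*b,.03))/2, np.linalg.norm(f(*a,.03)-f(*b,.03)))
tip,tail=f(378,452,.024),f(433,568,.024)
print("axis",ax,"tip",tip,"tail",tail)
def pol(n,p,c=ax):
    d=p-c;print(n,p.round(4),"r",np.linalg.norm(d).round(4),"ang",np.degrees(np.arctan2(d[1],d[0])).round(1))
for n,u,v,z in(("spool",176,207,.0745),("tip",378,452,.024),("tail",433,568,.024),("pA",203,78,.06),("pB",452,168,.06),("pC",352,436,.06),("pD",92,322,.06),("cap",234,348,.08),("heats",318,157,.0655),("trafo",377,290,.0655)): pol(n,f(u,v,z))
print("dir tail-tip",np.degrees(np.arctan2(*(tail-tip)[::-1])))
for n,u,v in (("magn",160,246),("maghandle",182,288),("board",222,160),("sd",357,196),("sdtip",307,156)): print(n,ray("top",(u,v),.01))
E
```

```text
disc mid [0.55664405 0.1191574 ] 0.25811343297726014
disc mid [0.55916378 0.12010292] 0.2606863130986534
axis [0.55801583 0.11933892] tip [0.44657739 0.04567416] tail [0.38215045 0.00533855]
spool [0.5756 0.182 ] r 0.0651 ang 74.3
tip [0.4466 0.0457] r 0.1336 ang -146.5
tail [0.3822 0.0053] r 0.2096 ang -147.0
pA [0.6602 0.1782] r 0.1179 ang 30.0
pB [0.6205 0.0193] r 0.118 ang -58.0
pC [0.4533 0.0621] r 0.1194 ang -151.3
pD [0.5031 0.2246] r 0.1187 ang 117.5
cap [0.4955 0.1362] r 0.0648 ang 164.9
heats [0.6172 0.1013] r 0.0619 ang -16.9
trafo [0.5403 0.0567] r 0.0651 ang -105.8
dir tail-tip -147.95065621153498
magn [0.50312166 0.3668889 ]
maghandle [0.40649135 0.29501241]
board [0.74573771 0.24341808]
sd [ 0.68712846 -0.11824611]
sdtip [0.78140375 0.02105454]
```

```bash
python3 -m jog '[[[1,-6,11,0,0,0,0.28],[1,-12,22,0,0,0,0.56],[1,-18,33,0,0,0,0.84],[1,-23.2,45.5,0,0,0,1.118],[1,-23.2,45.5,0,0,0,1.118],[1,-23.2,45.5,0,0,0,1.118],[1,-23.2,45.5,0,0,0,1.118],[1,-23.2,45.5,0,0,0,1.118],[1,-23.2,45.5,0,0,0,1.118],[1,-23.2,45.5,4,0,0,1.118],[1,-23.2,45.5,8,0,0,1.118],[1,-23.2,45.5,8,0,0,1.118],[1,-23.2,45.5,8,0,0,1.118]]]'
python3 - <<'E'
from h import *
a=camera("top")[140:320,180:340];b=camera("wrist")
a=cv2.resize(a,(500,562));b=cv2.resize(b,(300,225));o=np.zeros((562,800,3),np.uint8);o[:,:500]=a;o[:225,500:]=b
cv2.imwrite("pics/p2.png",o[:,:,::-1])
E
```

```text
time: 1.72
tcp_pos: [0.5346, 0.2389, 0.1525]
orientation: [-3.141, -0.001, 0.193]
force: [0.2, 0.4, 1.0]
width: 0.002
```

View pics/p2.png

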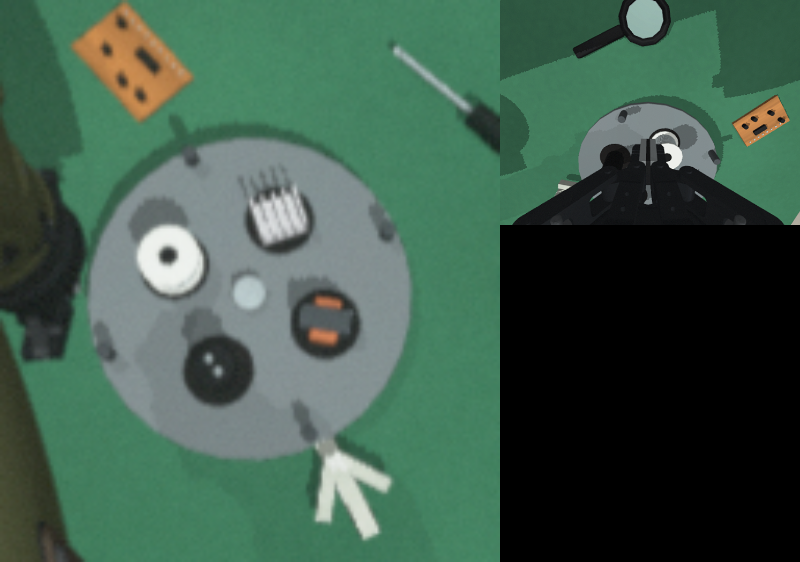

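The fingers show at about (45,335) in the picture, which is raised by parallax, and the post is at (103,345). The disc is undisturbed. Next I'll go down behind the post and start a gentle arc.

```bash
python3 -m jog '[[[1,0,0,4,0,0,0],[1,0,0,8,0,0,0],[1,0,0,10.5,0,0,0],[1,0,0,11.2,0,0,0],[1,0,0,11.2,0,0,0]]]'
```

```text
time: 2.45
tcp_pos: [0.5353, 0.2387, 0.0404]
orientation: [-3.141, -0.001, 0.192]
force: [-0.0, 1.1, 1.0]
width: -0.004
```

```bash
python3 -c "
import numpy as np
for k in range(1,21):
    d=np.radians(3*k);print(3*k,round(-12*np.sin(d),2),round(12*(1-np.cos(d)),2),round(-d,3))"; python3 - <<'E'
from h import *
cv2.imwrite("pics/p3.png",cv2.resize(camera("scene")[130:260,190:380],None,fx=4,fy=4)[:,:,::-1])
E
```

```text
3 -0.63 0.02 -0.052
6 -1.25 0.07 -0.105
9 -1.88 0.15 -0.157
12 -2.49 0.26 -0.209
15 -3.11 0.41 -0.262
18 -3.71 0.59 -0.314
21 -4.3 0.8 -0.367
24 -4.88 1.04 -0.419
27 -5.45 1.31 -0.471
30 -6.0 1.61 -0.524
33 -6.54 1.94 -0.576
36 -7.05 2.29 -0.628
39 -7.55 2.67 -0.681
42 -8.03 3.08 -0.733
45 -8.49 3.51 -0.785
48 -8.92 3.97 -0.838
51 -9.33 4.45 -0.89
54 -9.71 4.95 -0.942
57 -10.06 5.46 -0.995
60 -10.39 6.0 -1.047
```

View pics/p3.png

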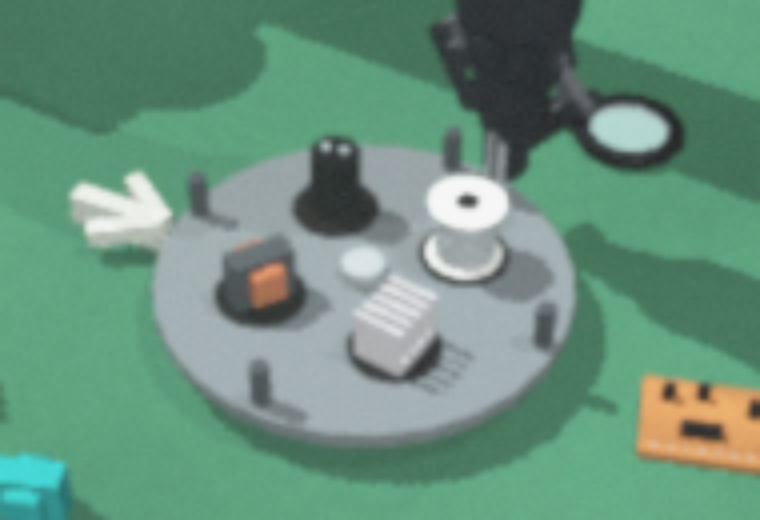

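The fingers at (497,160) are just behind the post at (452,150), and clear of the spool. Now the first 60° of the arc.

```bash
python3 -m jog '[[[1,-0.63,0.02,0,0,0,-0.052],[1,-1.25,0.07,0,0,0,-0.105],[1,-1.88,0.15,0,0,0,-0.157],[1,-2.49,0.26,0,0,0,-0.209],[1,-3.11,0.41,0,0,0,-0.262],[1,-3.71,0.59,0,0,0,-0.314],[1,-4.3,0.8,0,0,0,-0.367],[1,-4.88,1.04,0,0,0,-0.419],[1,-5.45,1.31,0,0,0,-0.471],[1,-6,1.61,0,0,0,-0.524],[1,-6.54,1.94,0,0,0,-0.576],[1,-7.05,2.29,0,0,0,-0.628],[1,-7.55,2.67,0,0,0,-0.681],[1,-8.03,3.08,0,0,0,-0.733],[1,-8.49,3.51,0,0,0,-0.785],[1,-8.92,3.97,0,0,0,-0.838],[1,-9.33,4.45,0,0,0,-0.89],[1,-9.71,4.95,0,0,0,-0.942],[1,-10.06,5.46,0,0,0,-0.995],[1,-10.39,6,0,0,0,-1.047]]]'
python3 - <<'E'
from h import *
im=camera("top"); cv2.imwrite("pics/p4.png",cv2.resize(im[170:320,190:330],None,fx=4,fy=4,interpolation=cv2.INTER_CUBIC)[:,:,::-1])
ax=np.array([.5575,.1195]);o=get_obs();d=o["tcp_pos"][:2]-ax;print(np.hypot(*d),np.degrees(np.arctan2(d[1],d[0])),np.degrees(o["orientation"]),o["force"])
E
```

```text
time: 5.0
tcp_pos: [0.4454, 0.1602, 0.0411]
orientation: [3.139, -0.003, 1.241]
force: [0.7, 0.3, -0.3]
width: -0.004
0.11937919170913337 160.4814931652171 [ 1.79874358e+02 -8.82267544e-02  7.11602479e+01] [-0.48690669 -1.0823382  -1.28432636]
```

View pics/p4.png

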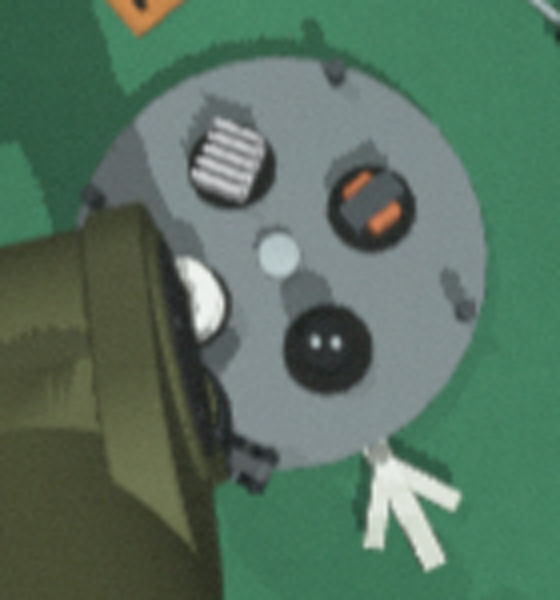

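The disc turned about 55° with everything upright; the spool is at crop (195,300), the fingers have shifted to (250,460). I'll push another 60°.

```bash
python3 -m jog '[[[1,-0.63,0.02,0,0,0,-0.052],[1,-1.25,0.07,0,0,0,-0.105],[1,-1.88,0.15,0,0,0,-0.157],[1,-2.49,0.26,0,0,0,-0.209],[1,-3.11,0.41,0,0,0,-0.262],[1,-3.71,0.59,0,0,0,-0.314],[1,-4.3,0.8,0,0,0,-0.367],[1,-4.88,1.04,0,0,0,-0.419],[1,-5.45,1.31,0,0,0,-0.471],[1,-6,1.61,0,0,0,-0.524],[1,-6.54,1.94,0,0,0,-0.576],[1,-7.05,2.29,0,0,0,-0.628],[1,-7.55,2.67,0,0,0,-0.681],[1,-8.03,3.08,0,0,0,-0.733],[1,-8.49,3.51,0,0,0,-0.785],[1,-8.92,3.97,0,0,0,-0.838],[1,-9.33,4.45,0,0,0,-0.89],[1,-9.71,4.95,0,0,0,-0.942],[1,-10.06,5.46,0,0,0,-0.995],[1,-10.39,6,0,0,0,-1.047]]]'
python3 - <<'E'
from h import *
im=camera("top"); cv2.imwrite("pics/p5.png",cv2.resize(im[170:320,190:330],None,fx=4,fy=4,interpolation=cv2.INTER_CUBIC)[:,:,::-1])
ax=np.array([.5575,.1195]);o=get_obs();d=o["tcp_pos"][:2]-ax;print(np.hypot(*d),np.degrees(np.arctan2(d[1],d[0])),np.degrees(o["orientation"]),o["joints"])
E
```

```text
time: 7.55
tcp_pos: [0.468, 0.0418, 0.0406]
orientation: [3.14, 0.001, 2.287]
force: [-0.2, -0.8, -0.4]
width: 0.002
0.1182805854318393 -138.65941315754358 [1.79880546e+02 1.10670460e-01 1.31099051e+02] [ 8.82774324e-02  2.41627470e-01 -6.20839373e-01  7.05507209e-01
 -3.35187026e-04 -6.29038807e-01]
```

View pics/p5.png

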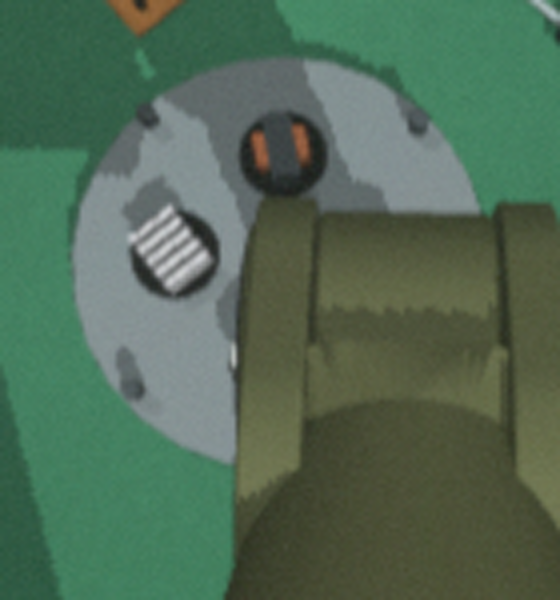

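The posts in view are at (147,112), (418,120) and (130,388), with the heatsink at (175,257) and the transformer at (285,152), all standing. I'll work out the remaining angle from these.

```bash
python3 - <<'E'
from h import *
f=lambda u,v,z:ray("top",(u/4+190-.4,v/4+170-.4),z)
ax=np.array([.558,.1194])
for u,v,z in((147,112,.06),(418,120,.06),(130,386,.06),(172,250,.0655),(285,146,.0655)):
    d=f(u,v,z)-ax;print(np.hypot(*d).round(4),np.degrees(np.arctan2(d[1],d[0])).round(1))
E
```

```text
0.1186 49.6
0.1182 -40.2
0.1187 139.4
0.0631 96.6
0.0639 2.5
```

It has turned 110° and the spool is at about 184.5°. The pointer is at about 213°, so 28.5° remain. I'll push that, easing off at the end, then back off and lift.

```bash
python3 -m jog '[[[1,-0.63,0.02,0,0,0,-0.052],[1,-1.25,0.07,0,0,0,-0.105],[1,-1.88,0.15,0,0,0,-0.157],[1,-2.49,0.26,0,0,0,-0.209],[1,-3.11,0.41,0,0,0,-0.262],[1,-3.71,0.59,0,0,0,-0.314],[1,-4.3,0.8,0,0,0,-0.367],[1,-4.88,1.04,0,0,0,-0.419],[1,-5.26,1.21,0,0,0,-0.454],[1,-5.45,1.31,0,0,0,-0.471],[1,-5.63,1.4,0,0,0,-0.489],[1,-5.73,1.45,0,0,0,-0.497],[1,-5.73,1.45,0,0,0,-0.497],[1,-4.88,1.04,0,0,0,-0.419],[1,-4.3,0.8,0,0,0,-0.367],[1,-4.3,0.8,0,0,0,-0.367],[1,-4.3,0.8,-5,0,0,-0.367],[1,-4.3,0.8,-10,0,0,-0.367],[1,-4.3,0.8,-15,0,0,-0.367],[1,-4.3,0.8,-15,0,0,-0.367]]]'
python3 -c "
from station import get_obs;o=get_obs();print(o['orientation'],o['joints'])"
```

```text
time: 10.1
tcp_pos: [0.5045, 0.0145, 0.1937]
orientation: [3.138, 0.007, 2.654]
force: [0.7, 0.3, -0.5]
width: 0.002
[3.13758497 0.0074039  2.65377633] [ 2.87540738e-02  1.47627632e-01 -3.45709958e-01  1.06904153e+00
 -1.71983805e-04 -1.05424149e+00]
```

```bash
python3 -m jog '[[[1,-2.8,-5.3,0,0,0,0],[1,-5.5,-10.5,0,0,0,0],[1,-8.2,-15.5,0,0,0,0],[1,-11,-20.7,0,0,0,0],[1,-13.7,-25.8,0,0,0,0],[1,-16.4,-30.9,0,0,0,0],[1,-16.4,-30.9,0,0,0,0],[1,-16.4,-30.9,0,0,0,0]]]'
python3 - <<'E'
from h import *
im=camera("top"); cv2.imwrite("pics/p6.png",cv2.resize(im[170:320,190:330],None,fx=4,fy=4,interpolation=cv2.INTER_CUBIC)[:,:,::-1])
w=im.min(2)>190; m=np.zeros_like(w);m[190:320,200:330]=w[190:320,200:330]
print(blobs(m))
E
```

```text
time: 11.1
tcp_pos: [0.5002, -0.335, 0.1881]
orientation: [3.141, -0.002, 2.653]
force: [0.4, 0.7, 0.5]
width: -0.002
[(array([270.7, 255.9]), np.int32(289)), (array([291.1, 296.7]), np.int32(287))]
```

View pics/p6.png

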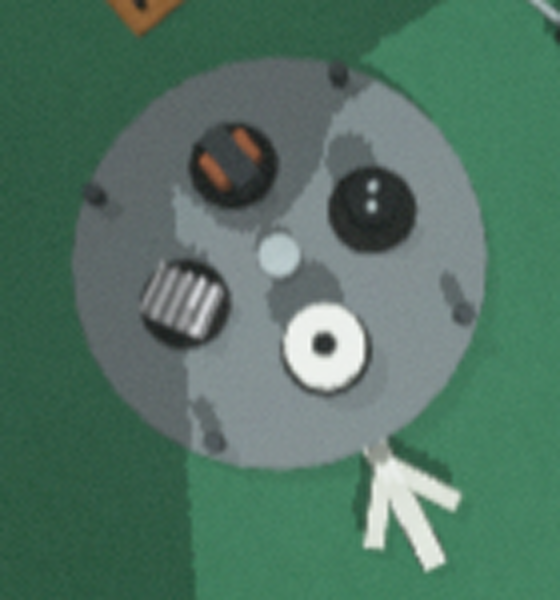

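```bash
python3 - <<'E'
from h import *
f=lambda u,v,z:ray("top",(u/4+190-.4,v/4+170-.4),z)
ax=np.array([.558,.1194])
tip,tail=f(378,452,.024),f(433,568,.024)
pa=(np.arctan2(*(tip-ax)[::-1])+np.arctan2(*(tail-ax)[::-1]))/2
s=ray("top",(270.6,255.8),.0745);d=s-ax;n=np.array([-np.sin(pa),np.cos(pa)])
print(s,np.hypot(*d),np.degrees(np.arctan2(d[1],d[0])),np.degrees(pa),"lateral",d@n)
for u,v in ((338,72),(94,192),(213,440),(463,314)):
    d=f(u,v,.06)-ax;print(np.degrees(np.arctan2(d[1],d[0])))
o=get_obs();print(abs(o["qvel"]).max())
import time
im=camera("top");w=im.min(2)>190;m=np.zeros_like(w);m[190:320,200:330]=w[190:320,200:330];print(blobs(m))
S=camera("scene");g=S.min(2)>190;m=np.zeros_like(g);m[140:250,190:350]=g[140:250,190:350];print(blobs(m))
E
```

```text
[0.50354613 0.08418746] 0.06484710886954727 -147.11131040969136 -146.76980001066823 lateral -0.0003865176647007643
-11.715190002372209
78.41027988696518
168.29072283626877
-102.5627911150368
0.01806184386619684
[(array([270.8, 256. ]), np.int32(290)), (array([291.1, 296.7]), np.int32(287))]
[(array([344.9, 161.6]), np.int32(57)), (array([256.4, 177.4]), np.int32(221)), (array([288. , 177.3]), np.int32(81)), (array([220.4, 181.7]), np.int32(253)), (array([255.1, 192.7]), np.int32(64)), (array([280.5, 194.9]), np.int32(66))]
```

The spool is 0.4 mm off the pointer line, the disc is at rest, everything is upright and the arm is clear. Handing in.

```bash
python3 -c "
from station import hand_in;print(hand_in())"
```

```text
the job is handed in; nothing more can be done
None
```

The spool is now in line with the pointer, and the job is handed in (no verdict is reported). I pushed one rim post anticlockwise with the shut fingers, at about 0.4 rad/s, for roughly 139° of disc turn. Then I backed off, lifted and moved the arm clear.

**Last checks, from the top camera:**
- **Spool:** it stands at -147.1°, against -146.8° for the pointer. That puts it 0.4 mm off the line (10 mm allowed) and 65 mm from the axis. The post positions give the same disc angle.
- **Carousel:** the spool stayed within 0.2 pixel between the last two pictures, so it is at rest.
- **Other things on the disc:** the capacitor, transformer and heatsink look upright on their pads.
- **Bench items:** the arm stayed clear of the magnifier, screwdriver and board. I didn't re-measure their positions at the end; the magnifier wasn't in the last picture.

No check failed, and the force readings stayed near 1 N or less.

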